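Wedge open the collage press

TASK

Pull the wooden wedge by its blue handle straight up out of its spring clip, lay it on the table in front of the collage press and slide it, thin end first, under the orange-taped front lip until the pressing board just lifts off its base: a gap of about 6 mm at the front, and never more than 10 mm, because the glue is still tacky. Raise the board only with the wedge, not with the gripper, and leave the other things where they stand. Finish while still holding the wedge there in the gripper, flat on the table, with the board resting on it.

Things in the scene. Friction and masses are not known exactly. Their poses are not given: they have to be found in the camera images.
- wedge: wooden leveling wedge, 110 g, loose, flat underside; blue upright handle at its thick end. Origin: underside, below the handle; x to the thin end. Block x -22 to 22, 34 wide, 29.5 tall; ramp from x 22 (29.5 thick) straight down to x 92 (5 thick), slope 0.35, 34 wide. Starts level in the clip, underside 10 mm above the table
- handle (a point): middle of the wedge's blue handle, 60 mm above the wedge's origin; the handle is 30 mm along the wedge (x) by 24 mm across (y), from 29.5 to 83 mm above the underside. Grip it across y, fingertips above 33 mm (the clip's jaws reach 24 mm)
- red_line (a point): red line across the wedge's ramp, 49 mm ahead of the wedge's origin, where it is 20 mm thick: with the wedge flat on the table and the lip's front edge over the red line, the gap is 6 mm
- clip: grey spring clip fixed to the table, left or right of the press, storing the wedge: plate x -45 to 105, 80 wide, 10 mm thick, steel spring jaws beside the wedge, 34 mm tall. Their bumps snap into grooves in the wedge's flanks; it comes out straight up against a snap of 10 to 20 N in the first 3 mm, free after 15 mm. Origin on the table below the handle; axes as the stored wedge
- press: collage press fixed to the table. Origin: on the table below the middle of the lip's front edge; x points into the press (push the wedge this way), y along the lip, z up. Base board 14 mm thick, 280 wide, from x 65 to 270 mm; before x 65 the lip overhangs the bare table, 14 mm below it
- lid: pressing board (wood frame, clear panel, 240 mm deep, 280 wide, 18 thick, 0.5 to 0.9 kg), hinged at its far side; its weight keeps it down on the base. Origin: middle of its lower front edge, 14 mm above the table when closed: its height above that is the gap. x to the hinge, z up. Its front 70 mm are a solid wooden lip with orange tape along the front edge
- brush_pot: white ceramic pot of brushes, 72 mm across, 100 mm tall (brushes reach 200 mm); loose; origin under its centre
- mug: white mug, 80 mm across, 90 mm tall; loose; origin under its centre
- glue_stick: glue stick standing upright, 29 mm across, 92 mm tall, red cap; loose; origin under its centre
- pastel_tray: black tray of oil pastels 130 x 180 x 22 mm; loose; origin under its centre

How it is judged:
On the way:
1. the wedge is pulled up clear of its clip in the gripper, with the board still closed (z of wedge in the frame of clip above 0.04 m and contact force between wedge and the fingers above 1 N and height (world z) of lid below 0.0155 m), for 0.1 s.
At the end, for the whole second after the job is handed in: The front lip stands 3 to 9 mm above its closed height, carried by the wedge (more than 1 N) and not touched by the arm or gripper; the wedge lies on the table (underside within 4 mm of it, tilted less than 0.1 rad), at rest, and the fingers still grip it (more than 2 N) (height (world z) of lid between 0.017 and 0.023 m and contact force between wedge and lid above 1 N and contact force between wedge and the fingers above 2 N and contact force between each of the arm, the fingers and lid below 0.5 N and height (world z) of wedge below 0.004 m and angle between wedge's own z axis and vertical below 0.1 rad and linear speed of each of wedge, lid below 0.02 m/s); the arm keeps its last pose, push and grip.
It fails at once if the board is raised more than 12 mm at the lip (height (world z) of lid above 0.026 m).
It fails at once if the arm or gripper pushes on the pressing board (contact force between any of the arm, the fingers and lid above 2 N).
It fails at once if a bystander is moved more than 30 mm (distance of any of brush_pot, mug, glue_stick, pastel_tray from where it was at the start of the episode above 0.03 m).
It also fails if it takes over 51 s, if anything falls off the work surface, if the arm or the gripper's body presses on something with over 40 N, if the wrist force passes 120 N, or if a joint passes its speed limit or range.

ROBOT

A 6-joint arm with a two-finger parallel gripper is mounted at the origin on the work surface. World frame = base frame: x ahead of the robot, y to its left, z up, the work surface at z = 0. Lengths are in m, angles in rad, forces in N, time in s.
With the tool pointing down it reaches from about 0.275 to 0.775 m from the base axis. Payload 14.6 kg.
Tool frame: the origin (TCP) lies between the finger pads; the fingertips stand 14 mm ahead of it and the grasp point (between the pads) lies 5 mm behind it; z points along the fingers, y is the line along which they close (so a half turn about z gives the same grasp; the last joint's range is limited). The gripper opens to 85 mm and grips with 20 to 120 N. Pads are 22 mm wide; open, the fingers measure 114 mm over their backs; the gripper's body (76 mm by 85 mm) begins 54 mm behind the grasp point. The pads swing forward as they close: fully open they stand 13 mm farther back than shut.
Start: joints at [-1.371, 0.263, -0.048, 1.259, 0, 1.415], TCP at [0.182, -0.492, 0.222] pointing down, gripper open.
Joint ranges: [-2.65, 2.65], [-0.89, 1.7], [-1.18, 1.37], [-2.13, 2.11], [-1.35, 1.29], [-3.14, 3.14]. Speed limits (rad/s): [1.89, 1.89, 2.57, 2.79, 3.14, 3.14].

INTERFACE

Orientations are given as [roll, pitch, yaw] about the fixed x, y, z axes, in that order (R = Rz(yaw) Ry(pitch) Rx(roll)).
In Python, from plant import bot, solver, imaging, ticket gives the robot as it stands. Calls block until the motion is done:
- bot.goto(position, orientation): joint-space move of the TCP to a pose.
- bot.move_l(position, attitude=None, feed=0.15, stop_force=None): straight line of the TCP; attitude=None keeps the orientation; feed is the mean speed in m/s. With stop_force (N) it stops when the force on the tool has changed by that much, and returns True; else False.
- bot.move_joints(angles): joint-space move.
- bot.gripper_to(opening, newtons=None): finger opening in m; newtons is the grip in N (None keeps the last); returns when the fingers have stopped.
- bot.wait(seconds).
- solver.solve_ik(position, orientation): joint angles nearest the present ones, or None.
- bot.observe(): the state.
- imaging.snapshot(name): name is "scene" or "top" or "wrist"; returns the picture (480x640x3 uint8, red, green, blue); there is no depth.
- imaging.calibration(name): a dict with "K" (3x3 intrinsics, pixels), "k1" (the pictures are not rectified: a ray, as slopes to the right and down, at radius r is drawn at 1 + k1 r^2 times it, then the intrinsics apply), "eye" and "attitude" of the camera in the world. Camera axes: x right, y down, z forward; pixel columns grow to the right and rows downward; lengths in m; the calibration is good to about 2 mm. A picture is of the moment at which its call begins: read the wrist's pose just before it. calibration takes no time and is no camera call; for the wrist camera it gives the pose at the moment of the call.
A pose or a line that the arm cannot do raises bot.Unreachable and nothing moves.
- ticket.finish_job(): hands the job in; it is judged then, once.
The state is a dict: "t": time; "qpos": joint angles; "joint_vel": joint speeds; "effort": joint torques, N m; "eef_pos": TCP position; "eef_rot": TCP orientation; "force": force on the tool from outside, world axes, zero at the start; "ft_torque": the same for the moment, N m; "finger_gap": finger opening in m; "finger_force": force on a finger pad.
Only numpy, scipy, OpenCV 4.12 (cv2) and the standard library are available. Lean on these libraries where they do the work, as an engineer would, in place of code of your own. Each camera call takes 0.05 s, during which the arm holds its last target. There are 200 camera calls.

## Working session

There is one attempt and no reset: what is moved stays moved. The work goes in short steps, each a Python script; the robot and the scene stay as the last script left them, time stands still between calls to the robot, and variables do not carry over. Pictures are saved under pics/ and viewed, at most 10 in all, crops included, and the job is handed in when it is done.

```bash
mkdir -p pics; cat > h.py <<'E'
import numpy as np, cv2
from scipy.spatial.transform import Rotation as R
from plant import bot, solver, imaging, ticket
def ray(c,uv):
    K=np.array(c["K"]);p=np.array([(uv[0]-K[0,2])/K[0,0],(uv[1]-K[1,2])/K[1,1]]);s=p.copy()
    for _ in range(30): s=p/(1+c["k1"]*(s@s))
    A=np.array(c["attitude"]); A=A if A.shape==(3,3) else R.from_euler('xyz',A).as_matrix()
    d=A@np.array([s[0],s[1],1]); return np.array(c["eye"]),d/np.linalg.norm(d)
def onz(c,uv,z):
    e,d=ray(c,uv); return e+d*(z-e[2])/d[2]
def tri(obs):
    M=np.zeros((3,3));b=np.zeros(3);L=[ray(c,u) for c,u in obs]
    for e,d in L:
        P=np.eye(3)-np.outer(d,d);M+=P;b+=P@e
    x=np.linalg.solve(M,b); return x,[np.linalg.norm((np.eye(3)-np.outer(d,d))@(x-e)) for e,d in L]
def save(n,im): cv2.imwrite(f"pics/{n}.png",im[...,::-1])
E
python3 - <<'E'
from h import *
for n in("scene","top"):
    im=imaging.snapshot(n); save(n,im); print(n,imaging.calibration(n))
print(bot.observe())
E
```

```text
scene {'K': array([[542.13254423,   0.        , 323.0731693 ],
       [  0.        , 542.13254423, 234.42168813],
       [  0.        ,   0.        ,   1.        ]]), 'k1': 0.0028134957860699128, 'eye': array([1.06900725, 1.05686779, 0.83833252]), 'attitude': array([-2.15821741e+00,  9.31276214e-05,  2.66993917e+00])}
top {'K': array([[556.73286622,   0.        , 311.93503648],
       [  0.        , 556.73286622, 233.80892223],
       [  0.        ,   0.        ,   1.        ]]), 'k1': 0.056067141277287375, 'eye': array([0.37043439, 0.03391111, 1.22867139]), 'attitude': array([-2.98593568,  0.01347091, -1.55595121])}
{'t': 0.1, 'qpos': array([-1.37131883e+00,  2.63481226e-01, -4.88411802e-02,  1.25938903e+00,
       -1.26111555e-05,  1.41549893e+00]), 'joint_vel': array([-9.39987667e-06, -2.31909748e-04,  9.63444474e-04,  4.21462926e-04,
       -1.09176954e-03, -1.61412422e-03]), 'effort': array([ 4.65156816e-03, -6.38574886e+01,  3.85062861e+01,  1.00303171e-02,
       -6.09678887e-05,  2.02078120e-06]), 'eef_pos': array([ 0.18231957, -0.49207365,  0.22128186]), 'eef_rot': array([-3.14068661e+00, -1.29083530e-04,  3.54774837e-01]), 'force': array([0.63396495, 0.28446447, 0.2042466 ]), 'ft_torque': array([-0.01051247, -0.01900993, -0.03106836]), 'finger_force': 0.0, 'finger_gap': 0.08508878483702276}
```

View pics/top.png

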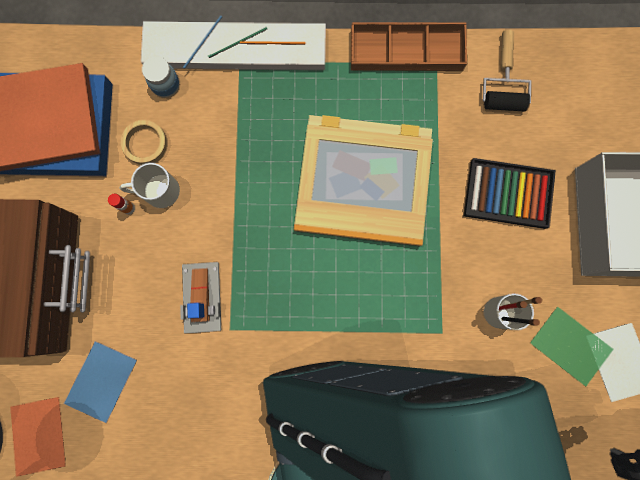

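View pics/scene.png

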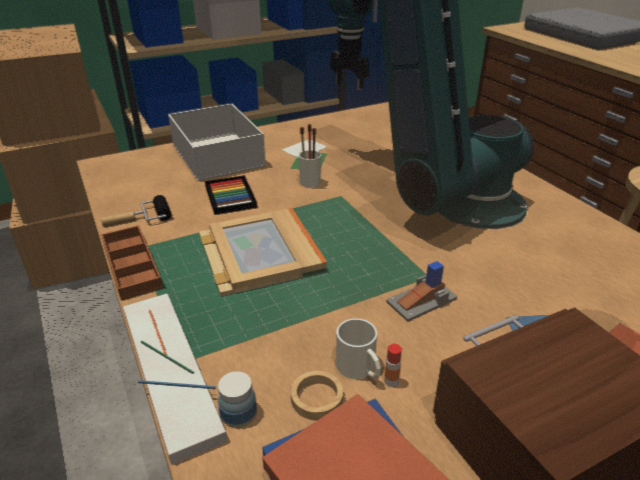

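The top view shows the clip with the wedge at (200,298), handle (194,310), thin end up at about (198,268). The press front edge runs (294,234)–(422,244). The mug is at (153,185), the glue stick at (120,204) and the pot at (512,313).

```bash
python3 - <<'E'
from h import *
t=imaging.calibration("top");s=imaging.calibration("scene")
for n,u,z in [("handletop",(194,306),.093),("thin",(199,268),.015),("clipA",(185,332),.01),("clipB",(221,331),.01),("clipC",(217,263),.01),("clipD",(182,264),.01),("lipL",(294,234),.032),("lipR",(422,244),.032)]: print(n,onz(t,u,z).round(4))
print(tri([(t,(194,305)),(s,(435,265))]), tri([(t,(294,231)),(s,(326,262))]))
import itertools
for p in [(.30,.25,.32),(.40,.0,.32)]:
  for y in(0,np.pi/2,-np.pi/2): print(p,y,solver.solve_ik(p,[np.pi,0,y]))
print(imaging.calibration("wrist"))
E
```

```text
handletop [0.3976 0.2882 0.093 ]
thin [0.4818 0.2989 0.015 ]
clipA [0.344  0.3233 0.01  ]
clipB [0.347 0.246 0.01 ]
clipC [0.4938 0.261  0.01  ]
clipD [0.4907 0.3377 0.01  ]
lipL [0.5571 0.0919 0.032 ]
lipR [ 0.5387 -0.1852  0.032 ]
(array([0.39640579, 0.28997888, 0.096392  ]), [np.float64(0.0039025739264443877), np.float64(0.0039025739264445074)]) (array([0.5658357 , 0.09095406, 0.03005444]), [np.float64(0.0021462116344569), np.float64(0.0021462116344568233)])
(0.3, 0.25, 0.32) 0 [ 0.48527811  0.01557505 -0.08487483  1.47034645  0.         -2.65631454]
(0.3, 0.25, 0.32) 1.5707963267948966 [ 0.48527811  0.01557505 -0.08487483  1.47034645  0.          2.05607444]
(0.3, 0.25, 0.32) -1.5707963267948966 [ 0.48527811  0.01557505 -0.08487483  1.47034645  0.         -1.08551821]
(0.4, 0.0, 0.32) 0 [-0.20442075  0.03226569 -0.0675617   1.47096894  0.          2.93717191]
(0.4, 0.0, 0.32) 1.5707963267948966 [-0.20442075  0.03226569 -0.0675617   1.47096894  0.          1.36637558]
(0.4, 0.0, 0.32) -1.5707963267948966 [-0.20442075  0.03226569 -0.0675617   1.47096894  0.         -1.77521707]
{'K': array([[369.25085842,   0.        , 315.45379878],
       [  0.        , 369.25085842, 241.56996318],
       [  0.        ,   0.        ,   1.        ]]), 'k1': -0.07889665024611493, 'eye': array([ 0.24611759, -0.46963558,  0.37294287]), 'attitude': array([ 2.86886884e+00,  7.68662707e-04, -1.21581961e+00])}
```

```bash
python3 - <<'E'
from h import *
import pickle
C={}
P=np.pi
for n,p,y in [("p1",(.57,-.08,.30),P),("p2",(.57,.03,.30),P),("c1",(.50,.25,.26),P),("c2",(.50,.34,.26),P)]:
    try: bot.goto(p,[P,0,y])
    except bot.Unreachable: print("unreach",n); continue
    bot.wait(.2)
    c=imaging.calibration("wrist"); im=imaging.snapshot("wrist"); C[n]=c; save(n,im)
    print(n,bot.observe()["t"],c["eye"])
pickle.dump(C,open("C.pkl","wb"))
a,b=cv2.imread("pics/c1.png"),cv2.imread("pics/c2.png")
cv2.imwrite("pics/cc.png",np.vstack([cv2.resize(np.hstack([a,b]),(800,300)),cv2.resize(np.hstack([cv2.imread("pics/p1.png"),cv2.imread("pics/p2.png")]),(800,300))]))
E
```

```text
p1 2.4083 [ 0.50159472 -0.08158054  0.45161183]
p2 3.175 [0.5018162  0.02802458 0.45158665]
c1 4.3583 [0.43238652 0.24794364 0.41176167]
c2 5.0583 [0.43190355 0.33805488 0.41187554]
```

View pics/cc.png

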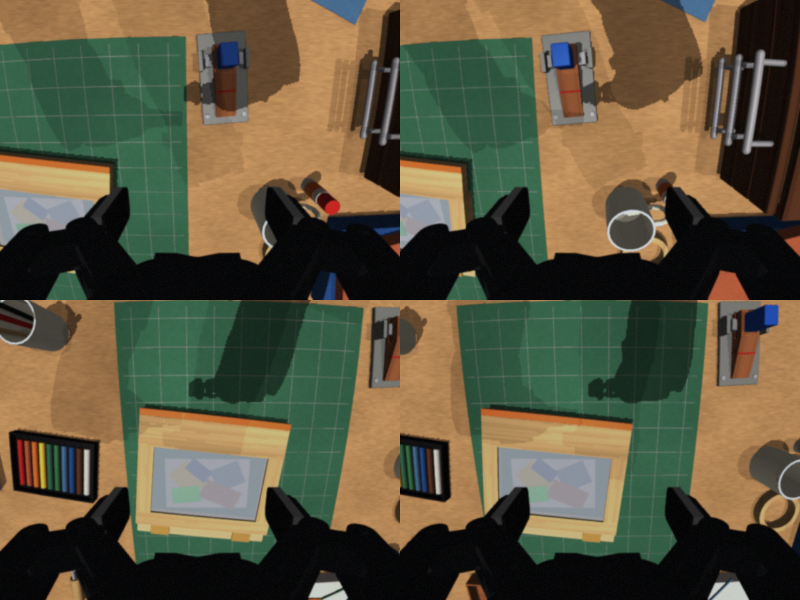

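Upper panels show the clip: in c1 its full-res handle is near (365,88), in c2 near (255,88). Lower panels show the press: p1 lip corners are near (222,172) and (465,204), p2 near (130,174) and (373,197). Enlarging these.

```bash
python3 - <<'E'
import cv2,numpy as np
r=lambda n:cv2.imread(f"pics/{n}.png")
k=lambda im,x,y,w,h,s:cv2.resize(im[y:y+h,x:x+w],None,fx=s,fy=s,interpolation=cv2.INTER_CUBIC)
def grid(im,x0,y0,s):
    for i in range(0,im.shape[1],10*s): cv2.line(im,(i,0),(i,5 if (x0+i//s)%50 else 14),(0,255,255),1)
    for i in range(0,im.shape[0],10*s): cv2.line(im,(0,i),(5 if (y0+i//s)%50 else 14,i),(0,255,255),1)
    return im
a=grid(k(r("c1"),300,40,100,150,4),300,40,4);b=grid(k(r("c2"),220,40,100,150,4),220,40,4)
cv2.imwrite("pics/clipz.png",np.hstack([a,b]))
T=[("p1",200,150),("p1",420,170),("p2",110,150),("p2",340,170)]
q=[grid(k(r(n),x,y,60,45,6),x,y,6) for n,x,y in T]
cv2.imwrite("pics/lipz.png",np.vstack([np.hstack(q[:2]),np.hstack(q[2:])]))
E
```

```text
(no output)
```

View pics/clipz.png

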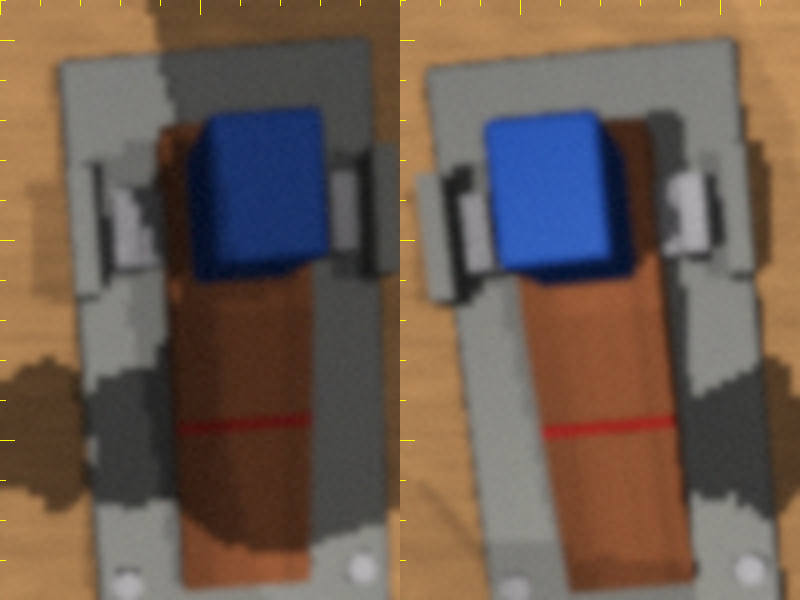

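View pics/lipz.png

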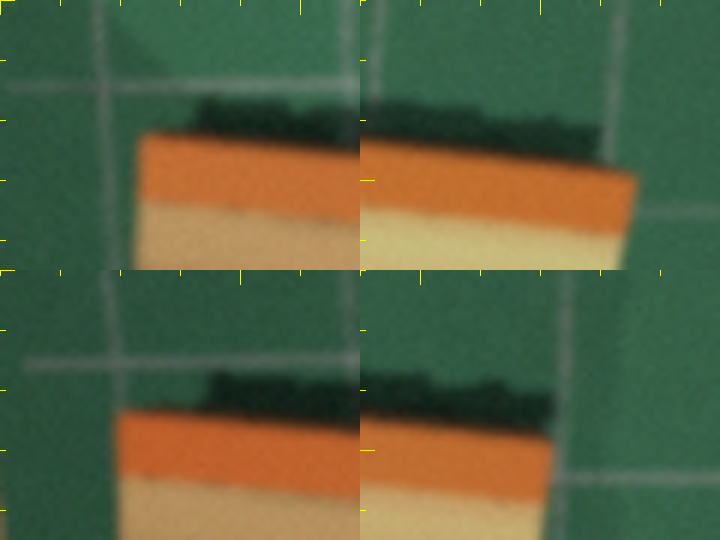

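The handle top face in c1 spans crop corners (212,116), (320,108), (328,255), (205,265). In c2 it is (487,122), (597,112), (611,258), (499,268). The red line ends and lip corners are also read off. Triangulating.

```bash
python3 - <<'E'
from h import *
import pickle
C=pickle.load(open("C.pkl","rb"))
f=lambda u,x0,y0,s:((u[0]+.5)/s-.5+x0,(u[1]+.5)/s-.5+y0)
c1=lambda *u:(C["c1"],f(u,300,40,4)); c2=lambda *u:(C["c2"],f((u[0]-400,u[1]),220,40,4))
t=imaging.calibration("top")
H=[]
for n,a,b in [("hTL",c1(212,116),c2(487,122)),("hTR",c1(320,108),c2(597,112)),("hBR",c1(328,255),c2(611,258)),("hBL",c1(205,265),c2(499,268)),("redL",c1(178,429),c2(543,434)),("redR",c1(311,419),c2(675,421)),("clipTL",c1(62,64),c2(428,70)),("clipTR",c1(370,40),c2(737,41))]:
    x,e=tri([a,b]); z=.093 if n[0]=='h' else .03 if n[0]=='r' else .01
    print(n,x.round(4),round(e[0],4),"at z",onz(*a,z).round(4),onz(*b,z).round(4))
for n,a,b,tp in [("lipL",("p1",(140,133,200,150)),("p2",(118,142,110,150)),(422,243)),("lipR",("p1",(277,175,420,170)),("p2",(193,167,340,170)),(294,233))]:
    A=[(C[k],f(v[:2],v[2],v[3],6)) for k,v in(a,b)]
    x,e=tri(A); print(n,x.round(4),e[0],[onz(*q,z).round(4) for q in A for z in(.032,.014)])
print(bot.observe()["eef_pos"],bot.observe()["t"])
E
```

```text
hTL [0.3767 0.278  0.0923] 0.0001 at z [0.3768 0.2779 0.093 ] [0.3769 0.2781 0.093 ]
hTR [0.3747 0.3001 0.0902] 0.0001 at z [0.375  0.2997 0.093 ] [0.3753 0.3005 0.093 ]
hBR [0.4036 0.3025 0.0918] 0.0001 at z [0.4036 0.3023 0.093 ] [0.4037 0.3026 0.093 ]
hBL [0.4049 0.2778 0.0841] 0.0001 at z [0.4058 0.277  0.093 ] [0.4055 0.2794 0.093 ]
redL [0.4404 0.2769 0.0276] 0.0002 at z [0.4401 0.2767 0.03  ] [0.4406 0.2773 0.03  ]
redR [0.4376 0.3105 0.0279] 0.0 at z [0.4375 0.3102 0.03  ] [0.4375 0.3107 0.03  ]
clipTL [0.3496 0.2476 0.0087] 0.0 at z [0.3499 0.2476 0.01  ] [0.3498 0.2479 0.01  ]
clipTR [0.3427 0.3262 0.0054] 0.0001 at z [0.3436 0.3254 0.01  ] [0.3438 0.3264 0.01  ]
lipL [ 0.5371 -0.1865  0.0309] 0.0002489119745916812 [array([ 0.5367, -0.1862,  0.032 ]), array([ 0.5382, -0.1907,  0.014 ]), array([ 0.5372, -0.186 ,  0.032 ]), array([ 0.5387, -0.1951,  0.014 ])]
lipR [0.5668 0.0921 0.0326] 0.00040729602417989796 [array([0.5673, 0.0924, 0.032 ]), array([0.5701, 0.0999, 0.014 ]), array([0.5665, 0.0922, 0.032 ]), array([0.5692, 0.095 , 0.014 ])]
[0.50025213 0.33911701 0.26026294] 5.0583
```

Checks pass: the handle-to-red-line distance is 49 mm, the lip is 280 mm wide, and heights match within 2–3 mm. The wedge is at (0.390, 0.290) with yaw 0.083. The lip middle is at (0.552, -0.047) with press yaw -0.107.

```bash
python3 - <<'E'
from h import *
P=np.pi; o=np.array([.3903,.2896]); yw=[P,0,.083-P]
S=lambda m:print(m,*(np.round(bot.observe()[k],4) for k in("t","eef_pos","eef_rot","force","finger_gap","finger_force")))
bot.goto([*o,.17],yw)
bot.move_l([*o,.064],feed=.12); S("down")
bot.gripper_to(.015,80); S("grip")
f=bot.move_l([*o,.079],feed=.02); S("up15")
bot.move_l([*o,.150],feed=.1); S("up")
print(bot.observe()["qpos"])
save("lift",imaging.snapshot("wrist"))
E
```

```text
down 6.7417 [0.3908 0.2899 0.0645] [ 3.1413e+00  8.0000e-04 -3.0586e+00] [-0.5763  0.2086  0.2956] 0.0856 0.0
grip 7.3417 [0.3904 0.2898 0.0644] [ 3.1412e+00  5.0000e-04 -3.0585e+00] [-1.9803  0.3188  5.5172] 0.0224 78.881
up15 8.2417 [0.3907 0.2898 0.0795] [ 3.1411e+00  1.1000e-03 -3.0586e+00] [-2.0483  0.0927  5.1413] 0.0221 82.5567
up 9.1 [0.3901 0.2894 0.1494] [-3.1412e+00 -7.0000e-04 -3.0587e+00] [ 0.0328  0.5434 -1.0545] 0.022 81.6774
[ 4.70452445e-01  2.32484413e-01 -2.93041926e-01  1.04606558e+00
 -7.99440080e-05  3.87511033e-01]
```

View pics/lift.png

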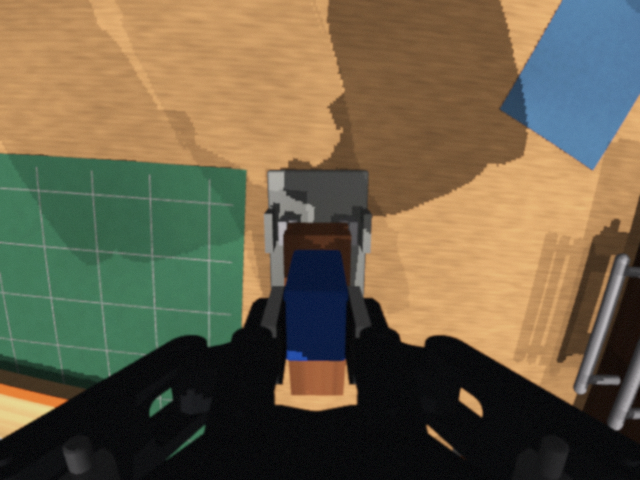

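The wedge hangs between the fingers above the clip, handle at about (316,305), and looks level. Now laying it in front of the press.

```bash
python3 - <<'E'
from h import *
P=np.pi; m=np.array([.552,-.047]); a=-.107; X=np.array([np.cos(a),np.sin(a)]); yw=[P,0,a+P]
S=lambda m:print(m,*(np.round(bot.observe()[k],4) for k in("t","eef_pos","eef_rot","force","finger_gap","finger_force")))
s=m-.125*X
bot.goto([*s,.15],yw); S("above")
bot.move_l([*s,.062],feed=.1)
h=bot.move_l([*s,.049],feed=.015,stop_force=4); S(f"touch {h}")
bot.wait(.2)
save("lay",imaging.snapshot("scene"));save("layt",imaging.snapshot("top"))
a,b=cv2.imread("pics/lay.png")[180:330,190:390],cv2.imread("pics/layt.png")[190:340,240:440]
cv2.imwrite("pics/layz.png",np.hstack([cv2.resize(q,(400,300),interpolation=2) for q in(a,b)]))
E
```

```text
above 10.3833 [ 0.4278 -0.033   0.1499] [ 3.1414e+00 -1.0000e-04  3.0353e+00] [ 0.1235  0.0345 -0.2063] 0.0221 81.6675
touch True 11.9917 [ 0.4277 -0.0336  0.0544] [3.1415e+00 2.0000e-04 3.0346e+00] [-1.1996  2.1011  9.0578] 0.0219 82.9595
```

View pics/layz.png

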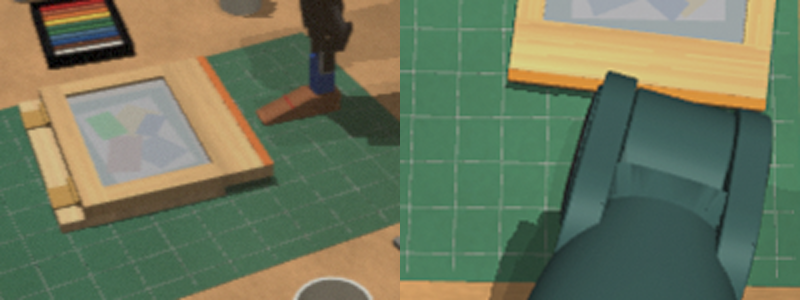

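The left panel shows the wedge flat on the mat in front of the taped lip, thin end at about (262,115) and square to it. Touchdown height matches with no slip. Sliding in.

```bash
python3 - <<'E'
from h import *
m=np.array([.552,-.047]); a=-.107; X=np.array([np.cos(a),np.sin(a)])
S=lambda m:print(m,*(np.round(bot.observe()[k],4) for k in("t","eef_pos","force","ft_torque","finger_force")))
z=.0546
bot.move_l([*(m-.076*X),z],feed=.05); S(76)
for d in range(73,48,-3):
    bot.move_l([*(m-d/1000*X),z],feed=.02); S(d)
bot.move_l([*(m-.049*X),z],feed=.02); S(49)
bot.wait(.2)
c=imaging.calibration("wrist");print(c["eye"],c["attitude"])
w=imaging.snapshot("wrist");im=imaging.snapshot("scene");save("ins",im);save("insw",w)
g=cv2.resize(im[205:295,250:350],(500,450),interpolation=2)
cv2.imwrite("pics/insz.png",np.hstack([g[...,::-1],cv2.resize(w[240:480,160:480],(300,225))[...,::-1][np.r_[0:225,0:225]]]))
E
```

```text
76 13.425 [ 0.4762 -0.0388  0.0545] [-1.4612  0.3052 -0.4101] [-0.0287  0.0291  0.0016] 81.6259
73 13.725 [ 0.4795 -0.0392  0.0546] [-0.9694  0.5555 -0.6083] [-0.056  -0.0033  0.0299] 81.6226
70 14.025 [ 0.4825 -0.0396  0.0546] [ 0.4439  0.0706 -1.0775] [-0.0075  0.0521 -0.0049] 81.6231
67 14.325 [ 0.4855 -0.0399  0.0546] [ 0.0433 -0.5885 -1.2148] [-0.0193 -0.0267 -0.0031] 81.6158
64 14.625 [ 0.4878 -0.04    0.0545] [-4.7887  1.0458  2.7464] [0.1185 1.0191 0.003 ] 82.3505
61 14.925 [ 0.4904 -0.0403  0.0545] [-6.3964  1.017   5.0001] [ 0.1397  1.3639 -0.0549] 82.6426
58 15.225 [ 0.4934 -0.0406  0.0545] [-7.5683  2.0736  4.7182] [0.1539 1.3837 0.0156] 82.6151
55 15.525 [ 0.4964 -0.0409  0.0545] [-6.5608  2.3642  4.3688] [0.1702 1.326  0.0289] 82.5667
52 15.825 [ 0.4994 -0.0412  0.0545] [-7.4265  1.8305  4.4707] [ 0.1541  1.3135 -0.0408] 82.5192
49 16.125 [ 0.5024 -0.0415  0.0545] [-7.1258  2.835   3.9287] [ 0.1677  1.2874 -0.017 ] 82.4754
49 16.375 [ 0.5024 -0.0415  0.0545] [-6.5812  1.0628  4.0894] [0.1623 1.2718 0.0651] 82.4226
[ 0.43484821 -0.03547565  0.20630016] [ 2.87169295e+00 -6.72229272e-05  1.46405146e+00]
```

View pics/insz.png

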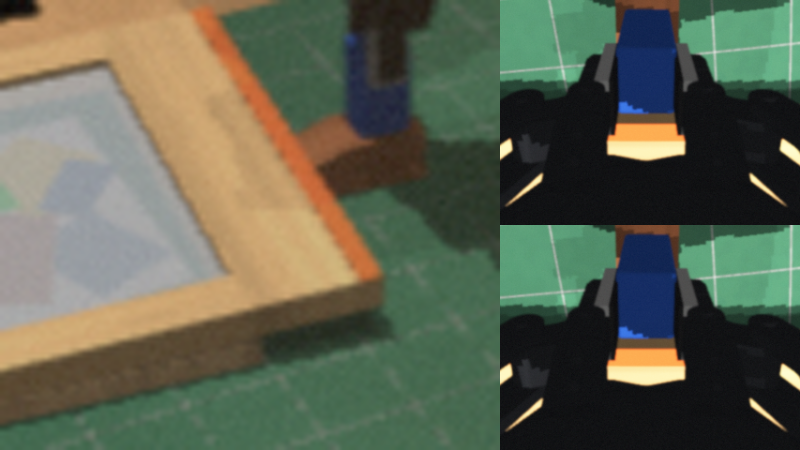

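The wedge is under the taped lip with the red line just about at its edge, and first contact came at d≈66 mm as predicted. I'll check the lift numerically by comparing the lip corner in the scene images before and after.

```bash
python3 - <<'E'
from h import *
from scipy.optimize import brentq
c=imaging.calibration("scene");A=R.from_euler('xyz',c["attitude"]).as_matrix()
def proj(p):
    v=A.T@(np.array(p)-c["eye"]);s=v[:2]/v[2];s=s*(1+c["k1"]*s@s);return c["K"][[0,1],[0,1]]*s+c["K"][:2,2]
q=[proj([.567,.092,z]) for z in(.032,.038)];print(q,q[1]-q[0])
a,b,l=[cv2.cvtColor(cv2.imread(f"pics/{n}.png"),6).astype(np.float32) for n in("scene","ins","lay")]
def shift(a,b,x0,x1,y0,y1):
    B=cv2.resize(b[y0-8:y1+8,x0-8:x1+8],None,fx=8,fy=8,interpolation=2);T=cv2.resize(a[y0:y1,x0:x1],None,fx=8,fy=8,interpolation=2)
    _,v,_,p=cv2.minMaxLoc(cv2.matchTemplate(B,T,5));return p[0]/8-8,p[1]/8-8,v
for w in [(300,332,250,276),(290,330,248,280),(280,322,262,278)]: print(shift(a,l,*w),shift(a,b,*w),shift(l,b,*w))
print(bot.observe()["t"])
E
```

```text
[array([326.63150892, 261.84372191]), array([326.64005311, 259.90400149])] [ 0.00854419 -1.93972042]
(0.0, 0.0, 0.9987614750862122) (-0.25, -1.25, 0.9907899498939514) (-0.25, -1.25, 0.9908655881881714)
(0.0, 0.0, 0.9986844658851624) (-0.125, -1.125, 0.9880952835083008) (-0.125, -1.125, 0.9882153868675232)
(0.0, 0.0, 0.9988284707069397) (-0.25, -1.125, 0.9881137013435364) (-0.25, -1.125, 0.9879693388938904)
16.675
```

Measured lift is about 4 mm (biased low by the static background in the window), against about 5.7 mm from the contact geometry. Advancing 2.5 mm centres both estimates in the band.

```bash
python3 - <<'E'
from h import *
m=np.array([.552,-.047]); a=-.107; X=np.array([np.cos(a),np.sin(a)])
bot.move_l([*(m-.0465*X),.0546],feed=.02); bot.wait(.5)
o=bot.observe();print([np.round(o[k],4) for k in("t","eef_pos","force","finger_force","joint_vel")])
b=imaging.snapshot("scene");save("fin",b)
A,B=cv2.imread("pics/scene.png",0).astype(float),cv2.cvtColor(b,cv2.COLOR_RGB2GRAY).astype(float)
B2=cv2.imread("pics/scene.png").astype(float);F=b[...,::-1].astype(float)
# orange edge: per-row sub-pixel column of front tape edge (r-g half level)
for y in range(222,258,5):
    r=[]
    for im in(B2,F):
        s=(im[y,290:345,2]-im[y,290:345,1]); k=int(s.argmax()); h=(s[k]+s[-1])/2
        j=next((j for j in range(k,54) if s[j+1]<h),None); r.append(None if j is None else 290+j+(s[j]-h)/(s[j]-s[j+1]))
    print(y,r)
E
```

```text
[np.float64(17.45), array([ 0.5049, -0.0418,  0.0545]), array([-6.5135,  1.1295,  4.3189]), np.float64(82.4293), array([ 0.0007, -0.0005, -0.0005, -0.0032,  0.0006,  0.0002])]
222 [np.float64(301.13), np.float64(302.2181818181818)]
227 [np.float64(304.327868852459), np.float64(305.3968253968254)]
232 [np.float64(307.82954545454544), np.float64(320.1521739130435)]
237 [np.float64(310.81), np.float64(313.35714285714283)]
242 [np.float64(314.08653846153845), np.float64(315.67241379310343)]
247 [np.float64(317.327868852459), np.float64(318.2265625)]
252 [np.float64(320.77), np.float64(321.5888888888889)]
257 [np.float64(323.79787234042556), np.float64(324.8061224489796)]
```

The tape edge has shifted 1.0 px sideways, about 1.55 px vertically, which is a lift of roughly 5 mm. The geometry gives about 6.5 mm, and both are well inside 3–9 mm. Handing in.

```bash
python3 -c "
from plant import ticket
print(ticket.finish_job())"
```

```text
the job is handed in; nothing more can be done
None
```

I handed the job in at about 17.5 s with the wedge flat on the table, still gripped under the lip, and the board resting on it at an estimated gap of 5–6.5 mm; the verdict was not reported back.

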